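Pop the push-push sample cover of a turbidity meter and lay it back

TASK

Open the sample port of the turbidity meter for the next vial: with closed fingertips give the blue pad of its black cover one light press, take the finger away and let the cover pop up by itself, making sure that it stays up. Then push the cover on over with a fingertip until it leans back past upright, and leave it standing open. Press it only that once, grasp nothing, do not lift or shove the meter, and leave the bottles and the sample vial alone.

Things in the scene. Friction and masses are not known exactly. Their poses are not given: they have to be found in the camera images.
- meter: Bench turbidity meter, pale grey, 210 (its x) x 170 (its y) x 78 mm to its flat deck, 2.4 kg, loose on rubber feet. Origin: centre of its underside, on the bench. Front at -x: a dark blue sloping keypad and display that rises from 35 mm at the front edge to the deck at x = -5 mm; z is up. The black sample cover lies on the deck behind the keypad.
- cover (a joint): Angle of the black cover (rad): 0 shut and latched, flat; grows as its front edge (at the meter's -x) swings up and back; 1.57 upright; stop at 1.85. Pressing goes down to a stop at -0.072 (4 to 5 mm). Pushed past -0.045 and released, it is freed: a spring lifts it to 1.15 (66 deg) in 1.5 s. Above that a stiff hinge keeps it where it is left; 1 to 3 N swings it. Pushed down again it latches shut.
- press_pad (a point): Centre of the blue ribbed pad, 22 x 50 mm, on top of the cover; moves with it. Shut: 97 mm above the bench, 62 mm in front of the hinge axis, 18 mm behind the cover's front edge. The latch gives at about 4 N here; 6 to 10 N brings the cover down to its stop.
- cover_lip (a point): Middle of the lower front edge of the cover; moves with it. The cover is a flat plate, 80 mm long from the hinge axis to its front edge, 84 mm wide, 12 mm thick. Shut: 80 mm in front of the hinge axis, 84 mm above the bench, 6 mm above the deck. Popped up to 1.15 rad: 38 mm in front of the hinge axis, 71 mm above it. Under it, 26 mm off its middle, hangs the white latch tongue, 20 mm wide, 21 mm long.
- hinge (a point): Middle of the cover's hinge axis, 90 mm above the bench, at x = +82 mm of the meter; the axis runs along the meter's y, in the middle of the cover's thickness.
- latch (a joint): Sideways place (m) of the pin inside the push-push latch, out of reach: 0 while latched; +0.005 when a press has released it; about 0 when the cover is up; below -0.002 only while the cover is being pressed shut again.
- amber_a: amber glass reagent bottle with black cap and blank label, 68 mm across, 150 mm tall, 0.45 kg; stands in the tray. Origin: centre of its underside.
- amber_b: second amber reagent bottle, same size as the first; stands in the tray. Origin: centre of its underside.
- sediment: pale wide-mouthed jar with white label and aluminium lid, 72 mm across, 110 mm tall, 0.4 kg; stands in the tray. Origin: centre of its underside.
- sample: amber sample vial with black cap, 25 mm across, 62 mm tall, standing on the bench in front of the meter; the next sample to be measured by someone else; leave it. Origin: centre of its underside.
Not all that is in view belongs to the job. Leave any turquoise look-alike of the amber_a alone. Leave any green look-alike of the amber_b alone.

How it is judged (in metres and radians):
On the way, in this order (a step that is already met when the one before it is completed fails the run):
1. the fingers press the shut cover down (value of joint cover below -0.03 rad and contact force between the fingers and meter above 0.5 N).
2. the cover has popped up by itself and stays up with no finger on it for half a second (value of joint cover between 0.95 and 1.4 rad and contact force between the fingers and meter below 0.05 N), for 0.5 s.
At the end, for the whole second after the job is handed in: The cover stands open by itself, leaning back past upright (more than 1.6 rad), at rest; the meter is where it stood, within 15 mm, upright and at rest on its feet; the bottles and the sample vial stand where they stood, within 15 mm (value of joint cover above 1.6 rad and velocity of joint cover between -0.05 and 0.05 rad/s and distance of each of meter, amber_a, amber_b, sediment, sample from where it was at the start of the episode below 0.015 m and linear speed of meter below 0.01 m/s and angle between meter's own z axis and vertical below 0.03 rad and angle between each of amber_a, amber_b, sediment, sample's own z axis and vertical below 0.2 rad); the robot touches nothing.
It fails at once if the cover is pressed shut a second time after it popped (value of joint latch below -0.002 m).
It fails at once if the meter is lifted, tipped or shoved by more than 15 mm (distance of meter from where it was at the start of the episode above 0.015 m or height (world z) of meter above 0.006 m or angle between meter's own z axis and vertical above 0.06 rad).
It fails at once if the cover or the meter is pinched, pressed or struck with more than 35 N (contact force between the fingers and meter above 35 N).
It fails at once if a bottle or the sample vial is moved by more than 15 mm, lifted or tipped (distance of any of amber_a, amber_b, sediment, sample from where it was at the start of the episode above 0.015 m or angle between any of amber_a, amber_b, sediment, sample's own z axis and vertical above 0.25 rad).
It also fails if it takes over 42 s, if anything falls off the work surface, if the arm or the gripper's body presses on something with over 40 N, if the wrist force passes 120 N, or if a joint passes its speed limit or range.

ROBOT

A 6-joint arm with a two-finger parallel gripper is mounted at the origin on the work surface. World frame = base frame: x ahead of the robot, y to its left, z up, the work surface at z = 0. Lengths are in m, angles in degrees, forces in N, time in s.
With the tool pointing down it reaches from about 0.425 to 0.95 m from the base axis. Payload 14.7 kg.
Tool frame: the origin (TCP) lies midway between the tips of the shut fingers; the grasp point (between the pads) lies 19 mm behind it; z points along the fingers, y is the direction in which the jaws open and shut (so a half turn about z gives the same grasp; the last joint's range is limited). The gripper opens to 85 mm and grips with 20 to 120 N. Pads are 22 mm wide; open, the fingers measure 114 mm over their backs; the gripper's body (76 mm by 85 mm) begins 54 mm behind the grasp point. The pads swing forward as they close: fully open they stand 13 mm farther back than shut.
Start: joints at [-71.769, 27.513, 91.461, -0, 61.026, -2.67], TCP at [0.232, -0.607, 0.231] pointing down, gripper open.
Joint ranges: [-157.49, 157.49], [-46.99, 117.5], [13.45, 153.17], [-89.5, 269.5], [5.16, 153.95], [-167.48, 167.48]. Speed limits (degrees/s): [108.29, 108.29, 136.94, 172.46, 172.46, 172.46].

INTERFACE

Orientations are given as a 3x3 rotation matrix whose columns are the frame's x, y, z axes.
In Python, from station import arm gives the robot as it stands.
- The arm moves only by the tool move_arm, never from a script. Its argument "increments" is a list of rows, each a list of 7 numbers: the finger opening in cm, from 0 to 8.54, then the shift along the tool's x, y, z in cm, then the turn, a rotation vector about the tool's x, y, z in rad. In form: [[gripper, tx, ty, tz, wx, wy, wz], ...]. A call has 1 to 12 rows; each row shifts and turns the commanded pose from where the row before left it, along the tool's axes as they then stand; what a row does not reach is not made up. A row lasts 1/8 s, in which the tool goes at most 62.5 mm and 10.7 degrees, less where a joint would pass 70% of its speed; a pose out of reach is approached as far as the arm can. A call is refused whole if a number of a shift passes 6.25 or a number of a turn 0.188, either way. A call with a gripper value outside its range is refused whole. The fingers move at their own pace and stop on an object; "force" is the grip in N (left out, the last holds). Time passes only in rows, so rows that do not move let the fingers close. It gives the time, the measured TCP pose, the force and the opening at its end, in the units of the state.
- arm.state(): the state, without advancing time (a new reading comes with each control period).
- arm.read_camera(name): name is "scene" or "top" or "wrist"; returns a dict with "img" (480x640x3 uint8, red, green, blue), "depth" (480x640 float32, m along the optical axis (not along the pixel's ray), 0 where there is no reading), "fx", "fy", "cx", "cy" (pixels), "dist_coeffs" ([k1, k2, p1, p2, k3] as OpenCV has them; the pictures are not rectified), "R" (3x3) and "t" (3): a world point X has camera coordinates R X + t. Camera axes: x right, y down, z forward; pixel columns grow to the right and rows downward; lengths in m; the calibration is good to about 2 mm. A picture is of the moment at which its call begins.
- arm.hand_in(): hands the job in, once; it reports no verdict.
The state is a dict: "time_s": time; "joint_pos": joint angles; "qvel": joint speeds; "joint_torque": joint torques, N m; "position": TCP position; "tool_rot": TCP orientation; "force": force on the tool from outside, world axes, zero at the start; "ft_torque": the same for the moment, N m; "grip_width": finger opening in m.
Only numpy, scipy, OpenCV 4.12 (cv2) and the standard library are available. Lean on these libraries where they do the work, as an engineer would, in place of code of your own. Each camera call takes 0.05 s, during which the arm holds its last target.

## Working session

There is one attempt and no reset: what is moved stays moved. The work goes in short steps, Python scripts to look and compute and a tool call to move; the robot and the scene stay as the last step left them, time stands still between calls to the robot, and variables do not carry over. Pictures are saved under pics/ and viewed, and the job is handed in when it is done.

Besides the shell and the picture viewer there is one more tool, called after "Request:" as name(argument=value, ...) on one line, values as JSON. move_arm: Moves the arm, as the interface text tells. Its arguments: {"type":"object","properties":{"increments":{"type":"array"},"force":{"type":"number"}},"required":["increments"]}

```bash
ls; mkdir -p pics
python3 - <<'E'
from station import arm
import cv2,pickle
s=arm.state();print(s)
for n in("scene","top"):
    d=arm.read_camera(n);pickle.dump(d,open(f"{n}.pkl","wb"))
    cv2.imwrite(f"pics/{n}0.png",d["img"][:,:,::-1]);print(n,d["fx"],d["cx"],d["dist_coeffs"],d["R"],d["t"])
E
```

```text
pics
{'time_s': 0.0, 'joint_pos': array([-7.17682356e+01,  2.75504405e+01,  9.14959231e+01,  9.95113311e-04,
        6.10268753e+01, -2.66865899e+00]), 'qvel': array([-0.01048795,  0.07177427, -0.03230349, -0.01342002,  0.01080592,
        0.02075717]), 'joint_torque': array([ 2.75251463e-03, -9.50629020e+01, -4.30193460e+01,  5.00603301e-05,
        1.22334235e-02, -8.17051045e-05]), 'position': array([ 0.23178484, -0.60679657,  0.23065164]), 'tool_rot': array([[ 9.34204857e-01,  3.56736788e-01, -3.85486275e-04],
       [ 3.56736988e-01, -9.34204065e-01,  1.21884186e-03],
       [ 7.46828858e-05, -1.27616520e-03, -9.99999183e-01]]), 'force': array([-0.04601705,  1.54222158, -0.96345559]), 'ft_torque': array([0.00587665, 0.00791901, 0.02820395]), 'grip_width': 0.08556477297982105}
scene 440.03871300980893 322.4685381373644 [-0.02858891  0.          0.          0.          0.        ] [[-0.7254056   0.68805398 -0.01919463]
 [ 0.49025121  0.49688875 -0.71606936]
 [-0.48315677 -0.52885091 -0.69776518]] [ 0.47600354 -0.16723263  1.2349245 ]
top 514.748143552717 315.30755929731225 [0.03733238 0.         0.         0.         0.        ] [[-0.02550028 -0.99960116  0.01213491]
 [-0.99418361  0.02408777 -0.10497009]
 [ 0.10463592 -0.01474109 -0.99440134]] [-0.07496323  0.56940328  1.23439092]
```

View pics/scene0.png

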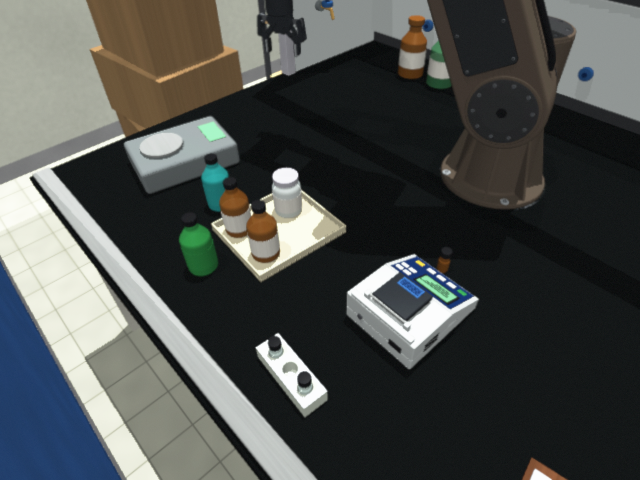

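View pics/top0.png

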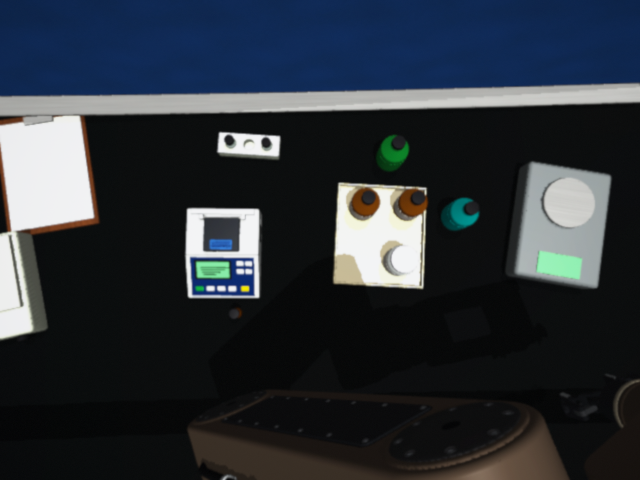

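The top view shows the meter at about (223,252) with its blue pad at (220,244) and the keypad towards the robot. The vial is at (235,313). In the scene view the pad is at (411,288). I'll measure the pad and the cover next.

```bash
cat > h.py <<'E'
import numpy as np,cv2,pickle
def K(d): return np.array([[d["fx"],0,d["cx"]],[0,d["fy"],d["cy"]],[0,0,1.]])
def ray(d,uv):
    p=cv2.undistortPoints(np.array([[uv]],float),K(d),np.array(d["dist_coeffs"]))[0,0]
    R=np.array(d["R"]);c=-R.T@d["t"];v=R.T@np.array([p[0],p[1],1]);return c,v
def plane(d,uv,z):
    c,v=ray(d,uv);return c+v*(z-c[2])/v[2]
def proj(d,X):
    r,_=cv2.Rodrigues(np.array(d["R"]));return cv2.projectPoints(np.array(X,float).reshape(-1,3),r,np.array(d["t"],float),K(d),np.array(d["dist_coeffs"]))[0][:,0]
def tri(d1,u1,d2,u2):
    c1,v1=ray(d1,u1);c2,v2=ray(d2,u2)
    s=np.linalg.lstsq(np.c_[v1,-v2],c2-c1,rcond=None)[0];a=c1+s[0]*v1;b=c2+s[1]*v2
    return (a+b)/2,np.linalg.norm(a-b)
def pix3(d,m):
    vs,us=np.nonzero(m&(d["depth"]>0));p=cv2.undistortPoints(np.c_[us,vs].astype(float)[:,None],K(d),np.array(d["dist_coeffs"]))[:,0]
    z=d["depth"][vs,us];return (np.c_[p*z[:,None],z]-d["t"])@np.array(d["R"])
E
python3 - <<'E'
from h import *
D={n:pickle.load(open(n+".pkl","rb")) for n in("scene","top")}
roi={"top":(235,252,200,245),"scene":(270,300,390,430)}
cc={}
for n,d in D.items():
    h=cv2.cvtColor(d["img"],cv2.COLOR_RGB2HSV)
    m=(h[...,0]>95)&(h[...,0]<125)&(h[...,1]>120)&(h[...,2]>90)
    r=roi[n];k=np.zeros_like(m);k[r[0]:r[1],r[2]:r[3]]=1;m&=k
    v,u=np.nonzero(m);cc[n]=(u.mean(),v.mean());
    rect=cv2.minAreaRect(np.c_[u,v].astype(np.float32));cn=cv2.boxPoints(rect)
    cor=np.array([plane(d,c,.097) for c in cn])
    print(n,m.sum(),cc[n],plane(d,cc[n],.097),"mid",cor.mean(0)[:2],"sides",np.linalg.norm(cor-np.roll(cor,1,0),axis=1)); print(cor)
    P=pix3(d,m);print("depth",P.mean(0),P.std(0))
    big=cv2.resize(d["img"][(slice(190,310) if n=="top" else slice(240,370)),(slice(170,290) if n=="top" else slice(330,490))],None,fx=4.5,fy=4.5,interpolation=2)
    cv2.imwrite(f"pics/{n}zoom.png",big[:,:,::-1])
print(tri(D["top"],cc["top"],D["scene"],cc["scene"]))
# meter top outline, white
d=D["top"];h=cv2.cvtColor(d["img"],cv2.COLOR_RGB2HSV)
E
```

```text
scene 446 (np.float64(412.7937219730942), np.float64(283.43497757847535)) [0.53975486 0.13021769 0.097     ] mid [0.53979335 0.1307381 ] sides [0.0690423  0.06259274 0.06942104 0.05907313]
[[0.53491296 0.08739524 0.097     ]
 [0.49028387 0.13128254 0.097     ]
 [0.54590473 0.17282288 0.097     ]
 [0.58807182 0.13145174 0.097     ]]
depth [0.5318499  0.12583922 0.08715833] [0.02823447 0.01789103 0.01521987]
top 252 (np.float64(220.13492063492063), np.float64(243.9920634920635)) [0.54905323 0.13263879 0.097     ] mid [0.54902594 0.13177767] sides [0.05295343 0.02324083 0.05306215 0.02326556]
[[0.53805715 0.15831659 0.097     ]
 [0.56129782 0.15823052 0.097     ]
 [0.56000677 0.10518408 0.097     ]
 [0.53674203 0.10537949 0.097     ]]
depth [0.5490428  0.13260639 0.09713802] [0.00728234 0.01521824 0.00230445]
(array([0.54725047, 0.13257416, 0.10564878]), np.float64(0.0034160582149415216))
```

View pics/topzoom.png

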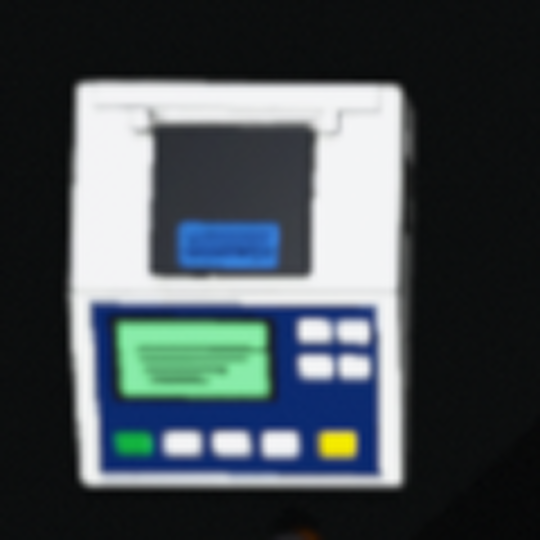

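View pics/scenezoom.png

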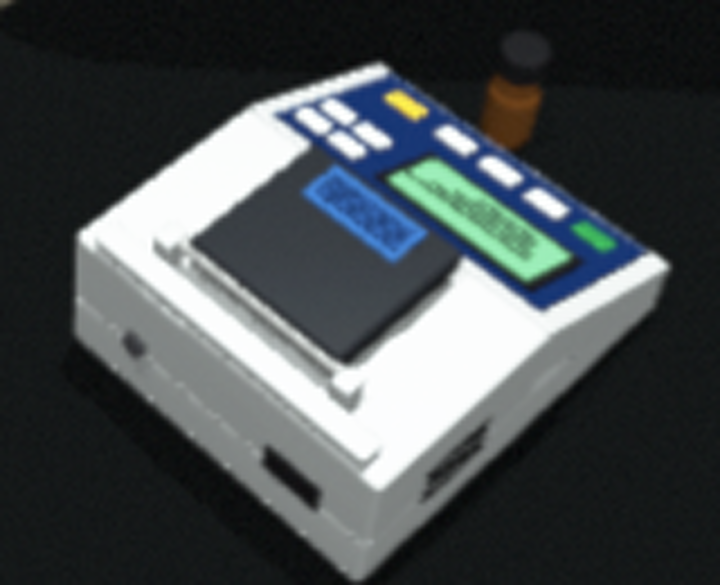

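Run:
```python
from h import *
D={n:pickle.load(open(n+".pkl","rb")) for n in("scene","top")}
print("scene pad check",plane(D["scene"],(410.9,287.3),.097))
t=D["top"]
z=lambda u,v:(170+u/4.5,190+v/4.5)
print("hinge-side edge L,R",plane(t,z(153,125),.096),plane(t,z(314,125),.096))
print("front edge L,R",plane(t,z(150,275),.096),plane(t,z(310,275),.096))
print("vial",plane(t,(235,313),.06)); 
for p in [(365,200),(410,203),(400,260),(392,147)]: print(plane(t,p,.12))
# route
from scipy.spatial.transform import Rotation as Ro
p0=np.array([.232,-.607]);p1=np.array([.547,.132]);y0=np.deg2rad(20.9)
N=20
r=np.linspace(np.hypot(*p0),np.hypot(*p1),N+1);a=np.linspace(np.arctan2(p0[1],p0[0]),np.arctan2(p1[1],p1[0]),N+1)
P=np.c_[r*np.cos(a),r*np.sin(a)]
yaw=np.linspace(y0,np.pi/2,N+1)
print("turn/row",(yaw[1]-yaw[0]))
for i in range(N):
    d=P[i+1]-P[i];x=np.array([np.cos(yaw[i]),np.sin(yaw[i])]);y=np.array([np.sin(yaw[i]),-np.cos(yaw[i])])
    print(np.round([d@x*100,d@y*100],2))
```

```text
scene pad check [0.54976079 0.13358632 0.097     ]
hinge-side edge L,R [0.61134974 0.16978562 0.096     ] [0.60941965 0.0868312  0.096     ]
front edge L,R [0.53357116 0.17154914 0.096     ] [0.53152871 0.08967692 0.096     ]
vial [0.38861091 0.10494746 0.06      ]
[ 0.64038499 -0.20426155  0.12      ]
[ 0.63090595 -0.30751215  0.12      ]
[ 0.50034925 -0.2789224   0.12      ]
[ 0.76356331 -0.27137042  0.12      ]
turn/row 0.06030112565640411
[ 4.65 -0.6 ]
[ 4.61 -0.66]
[ 4.57 -0.71]
[ 4.53 -0.76]
[ 4.49 -0.81]
[ 4.45 -0.86]
[ 4.41 -0.91]
[ 4.37 -0.96]
[ 4.32 -1.01]
[ 4.28 -1.06]
[ 4.24 -1.1 ]
[ 4.19 -1.15]
[ 4.15 -1.19]
[ 4.1  -1.23]
[ 4.06 -1.27]
[ 4.01 -1.32]
[ 3.96 -1.36]
[ 3.92 -1.4 ]
[ 3.87 -1.43]
[ 3.82 -1.47]
```

Request:
move_arm(increments=[[0,4.6,-0.6,-0.5,0,0,-0.06],[0,4.6,-0.7,-0.5,0,0,-0.06],[0,4.6,-0.7,-0.5,0,0,-0.06],[0,4.5,-0.8,-0.5,0,0,-0.06],[0,4.5,-0.8,-0.5,0,0,-0.06],[0,4.4,-0.9,-0.5,0,0,-0.06],[0,4.4,-0.9,0,0,0,-0.06],[0,4.4,-1.0,0,0,0,-0.06],[0,4.3,-1.0,0,0,0,-0.06],[0,4.3,-1.1,0,0,0,-0.06]], force=40)

```text
time_s: 1.35
position: [0.5357, -0.2808, 0.261]
tool_rot: [[0.568, 0.823, -0.0], [0.823, -0.568, 0.0], [-0.0, -0.0, -1.0]]
force: [0.8, -0.3, -0.3]
grip_width: 0.0001
```

Request:
move_arm(increments=[[0,4.2,-1.1,0,0,0,-0.06],[0,4.2,-1.2,0,0,0,-0.06],[0,4.1,-1.2,0,0,0,-0.06],[0,4.1,-1.2,0,0,0,-0.06],[0,4.1,-1.3,0,0,0,-0.06],[0,4.0,-1.3,0,0,0,-0.06],[0,4.0,-1.4,0,0,0,-0.06],[0,3.9,-1.4,0,0,0,-0.06],[0,3.9,-1.4,0,0,0,-0.06],[0,3.8,-1.5,0,0,0,-0.06],[0,0,0,0,0,0,0],[0,0,0,0,0,0,0]])

```text
time_s: 2.85
position: [0.5465, 0.1322, 0.2612]
tool_rot: [[0.006, 1.0, -0.0], [1.0, -0.006, -0.0], [-0.0, -0.0, -1.0]]
force: [1.1, -0.5, 0.8]
grip_width: 0.0001
```

Run:
```python
from station import arm
s=arm.state();print(s["time_s"],s["position"],s["tool_rot"],s["force"],s["grip_width"])
```

```text
2.85 [0.54646067 0.13215087 0.26116203] [[ 5.91807828e-03  9.99982469e-01 -1.94173082e-04]
 [ 9.99982449e-01 -5.91813242e-03 -2.79463912e-04]
 [-2.80608155e-04 -1.92515785e-04 -9.99999942e-01]] [ 1.06198831 -0.48152173  0.81942921] 8.143513664806822e-05
```

Request:
move_arm(increments=[[0,0,0,3,0,0,0],[0,0,0,4,0,0,0],[0,0,0,4,0,0,0],[0,0,0,2.5,0,0,0],[0,0,0,1.5,0,0,0],[0,0,0,0,0,0,0],[0,0,0,0,0,0,0]])

```text
time_s: 3.72
position: [0.5472, 0.1322, 0.1122]
tool_rot: [[0.006, 1.0, 0.001], [1.0, -0.006, 0.0], [0.0, 0.001, -1.0]]
force: [-0.2, -0.7, 0.6]
grip_width: -0.0001
```

Run:
```python
from station import arm
import cv2,numpy as np
print(arm.state()["position"],arm.state()["force"])
s=arm.read_camera("scene");t=arm.read_camera("top");w=arm.read_camera("wrist")
a=cv2.resize(s["img"][180:380,310:510],(400,400));b=cv2.resize(w["img"],(400,300));b=np.vstack([b,np.zeros((100,400,3),np.uint8)])
cv2.imwrite("pics/pre.png",np.hstack([a,b])[:,:,::-1])
```

```text
[0.54722219 0.13220188 0.1122088 ] [-0.15004196 -0.67442899  0.58347976]
```

View pics/pre.png

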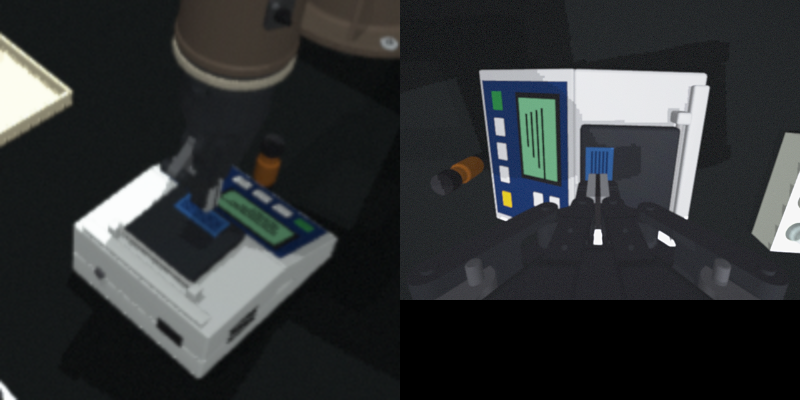

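The closed fingertips hang right over the blue pad: at (208,195) in the left panel and (598,178) in the wrist view, about 15 mm above it. I'll lower them until they touch.

Request:
move_arm(increments=[[0,0,0,0.8,0,0,0],[0,0,0,0.4,0,0,0],[0,0,0,0.2,0,0,0],[0,0,0,0,0,0,0]])

```text
time_s: 4.38
position: [0.5463, 0.1323, 0.0971]
tool_rot: [[0.006, 1.0, -0.0], [1.0, -0.006, -0.0], [-0.0, -0.0, -1.0]]
force: [-0.7, 0.4, -0.2]
grip_width: 0.0004
```

Request:
move_arm(increments=[[0,0,0,0.1,0,0,0],[0,0,0,0.05,0,0,0]])

```text
time_s: 4.62
position: [0.5465, 0.1324, 0.0959]
tool_rot: [[0.006, 1.0, 0.0], [1.0, -0.006, 0.0], [0.0, 0.0, -1.0]]
force: [-0.7, -0.4, 3.0]
grip_width: -0.0002
```

Contact: 3 N at z = 0.096. I'll go on with the same press.

Request:
move_arm(increments=[[0,0,0,0.1,0,0,0],[0,0,0,0.1,0,0,0]])

```text
time_s: 4.88
position: [0.5464, 0.1324, 0.0938]
tool_rot: [[0.006, 1.0, -0.0], [1.0, -0.006, 0.0], [0.0, -0.0, -1.0]]
force: [-1.6, 0.5, 3.7]
grip_width: -0.0001
```

Request:
move_arm(increments=[[0,0,0,0.07,0,0,0],[0,0,0,0.05,0,0,0]])

```text
time_s: 5.12
position: [0.5464, 0.1323, 0.0925]
tool_rot: [[0.006, 1.0, -0.0], [1.0, -0.006, 0.0], [0.0, -0.0, -1.0]]
force: [-2.2, 0.4, 3.3]
grip_width: 0.0001
```

Request:
move_arm(increments=[[0,0,0,0.05,0,0,0],[0,0,0,0,0,0,0]])

```text
time_s: 5.38
position: [0.5463, 0.1323, 0.092]
tool_rot: [[0.006, 1.0, -0.0], [1.0, -0.006, -0.0], [-0.0, -0.0, -1.0]]
force: [-2.2, 0.2, 2.1]
grip_width: -0.0
```

Request:
move_arm(increments=[[0,0,0,0.05,0,0,0],[0,0,0,0,0,0,0]])

```text
time_s: 5.62
position: [0.5464, 0.1323, 0.0916]
tool_rot: [[0.006, 1.0, -0.0], [1.0, -0.006, -0.0], [-0.0, -0.0, -1.0]]
force: [-1.6, -0.5, 3.9]
grip_width: 0.0001
```

Request:
move_arm(increments=[[0,0,0,0.05,0,0,0],[0,0,0,0,0,0,0]])

```text
time_s: 5.88
position: [0.5464, 0.1324, 0.0913]
tool_rot: [[0.006, 1.0, 0.0], [1.0, -0.006, 0.0], [0.0, 0.0, -1.0]]
force: [-4.5, 0.1, 9.2]
grip_width: 0.0001
```

At its stop: 9 N and the motion has ended. Now I'll take the finger quickly up and towards the front.

Request:
move_arm(increments=[[0,0,-0.5,-5,0,0,0],[0,0,-3,-5,0,0,0],[0,0,-4,-5,0,0,0],[0,0,-3,-2,0,0,0],[0,0,0,0,0,0,0],[0,0,0,0,0,0,0],[0,0,0,0,0,0,0],[0,0,0,0,0,0,0],[0,0,0,0,0,0,0],[0,0,0,0,0,0,0],[0,0,0,0,0,0,0],[0,0,0,0,0,0,0]])

```text
time_s: 7.38
position: [0.4424, 0.133, 0.2599]
tool_rot: [[0.006, 1.0, 0.0], [1.0, -0.006, 0.0], [0.0, 0.0, -1.0]]
force: [-0.5, 0.5, -0.1]
grip_width: -0.0001
```

Request:
move_arm(increments=[[0,0,0,0,0,0,0],[0,0,0,0,0,0,0],[0,0,0,0,0,0,0],[0,0,0,0,0,0,0],[0,0,0,0,0,0,0],[0,0,0,0,0,0,0],[0,0,0,0,0,0,0],[0,0,0,0,0,0,0]])

```text
time_s: 8.38
position: [0.4424, 0.133, 0.2599]
tool_rot: [[0.006, 1.0, -0.0], [1.0, -0.006, 0.0], [0.0, -0.0, -1.0]]
force: [-0.2, 0.1, -0.1]
grip_width: -0.0
```

Run:
```python
from station import arm
import cv2,numpy as np,pickle
print(arm.state()["position"],arm.state()["force"])
s=arm.read_camera("scene");t=arm.read_camera("top");w=arm.read_camera("wrist")
pickle.dump((s,t,w),open("pop.pkl","wb"))
a=cv2.resize(s["img"][180:380,310:510],(400,400));b=cv2.resize(w["img"],(400,300));c=cv2.resize(t["img"][190:310,150:310],(400,300))
cv2.imwrite("pics/pop.png",np.hstack([a,np.vstack([b,c])[:400]])[:,:,::-1]) if 0 else cv2.imwrite("pics/pop.png",np.hstack([np.vstack([a,np.zeros((200,400,3),np.uint8)]),np.vstack([b,c])])[:,:,::-1])
```

```text
[0.44242957 0.1329866  0.25989927] [-0.20175645  0.13526503 -0.07219734]
```

View pics/pop.png

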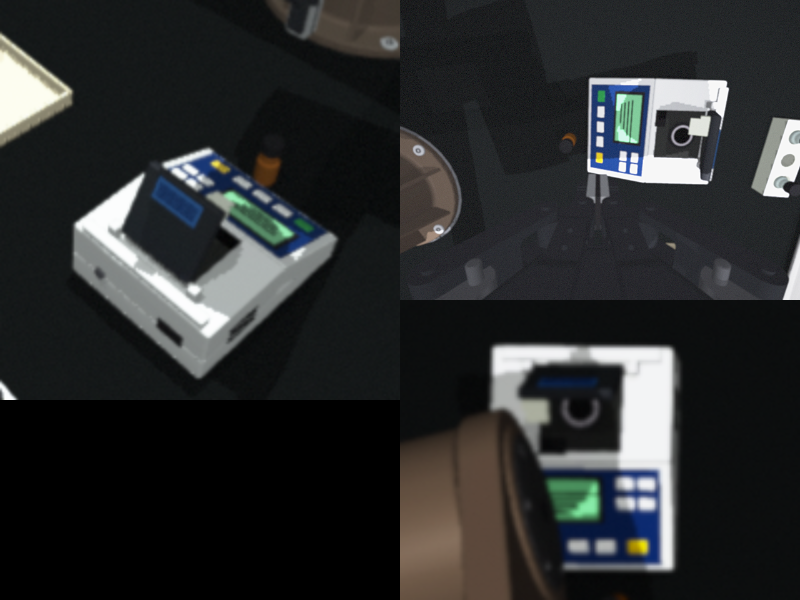

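The cover has popped up to roughly 66° and stays there. The white tongue hangs on the +y side (at (535,410) in the top crop, left of the well). I'll push at y ≈ 0.12, clear of the tongue.

Request:
move_arm(increments=[[0,-0.6,1,3,0,0,0],[0,-0.6,2,4,0,0,0],[0,0,2,3,0,0,0],[0,0,1,2,0,0,0],[0,0,0,0,0,0,0],[0,0,0,0,0,0,0]])

```text
time_s: 9.28
position: [0.5022, 0.1206, 0.1405]
tool_rot: [[0.006, 1.0, 0.0], [1.0, -0.006, 0.0], [0.0, 0.0, -1.0]]
force: [-0.3, 0.7, -0.3]
grip_width: 0.0
```

```bash
cat > look.py <<'E'
from station import arm
import cv2,numpy as np,pickle,sys
print(arm.state()["time_s"],arm.state()["position"],arm.state()["force"])
s=arm.read_camera("scene");t=arm.read_camera("top");w=arm.read_camera("wrist")
pickle.dump((s,t,w),open(sys.argv[1]+".pkl","wb"))
a=cv2.resize(s["img"][180:380,310:510],(400,400));b=cv2.resize(w["img"],(400,300));c=cv2.resize(t["img"][190:310,150:310],(400,300))
cv2.imwrite(f"pics/{sys.argv[1]}.png",np.hstack([np.vstack([a,np.zeros((200,400,3),np.uint8)]),np.vstack([b,c])])[:,:,::-1])
E
python3 look.py p1
```

```text
9.275 [0.50215606 0.12064456 0.14052757] [-0.29636596  0.72307588 -0.3488334 ]
```

View pics/p1.png

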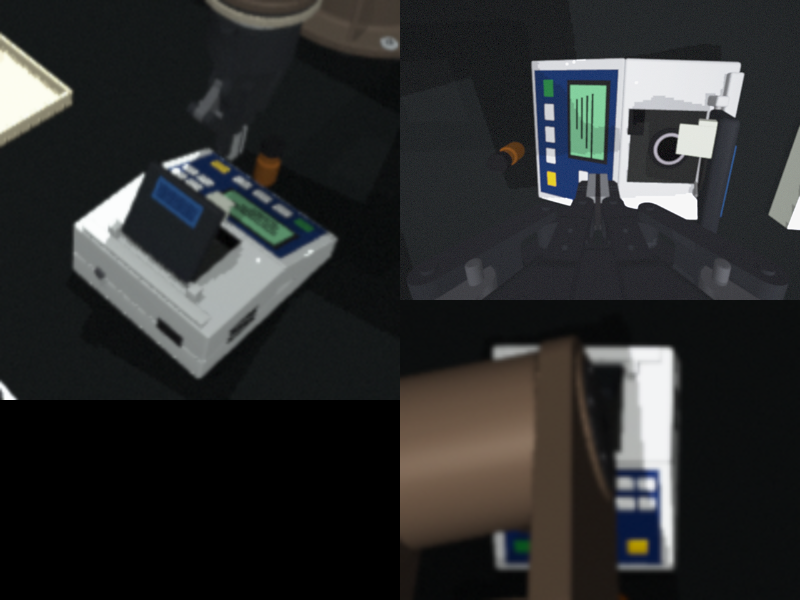

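The finger hangs in front of the raised cover, clear of the tongue (white square at (697,138) in the wrist view). I'll start pushing in +x.

Request:
move_arm(increments=[[0,0,1,0,0,0,0],[0,0,1,0,0,0,0],[0,0,1,0,0,0,0],[0,0,1,0,0,0,0],[0,0,0.6,0,0,0,0],[0,0,0.6,0,0,0,0],[0,0,0.6,0,0,0,0]])

```text
time_s: 10.3
position: [0.5605, 0.1203, 0.1399]
tool_rot: [[0.006, 1.0, -0.0], [1.0, -0.006, -0.0], [-0.0, -0.0, -1.0]]
force: [-2.7, 0.6, 1.6]
grip_width: 0.0002
```

Request:
move_arm(increments=[[0,0,0.5,0,0,0,0],[0,0,0.5,0,0,0,0],[0,0,0.5,0,0,0,0],[0,0,0.5,0,0,0,0]])

```text
time_s: 10.8
position: [0.5807, 0.1202, 0.1399]
tool_rot: [[0.006, 1.0, 0.0], [1.0, -0.006, 0.0], [0.0, 0.0, -1.0]]
force: [-1.2, -0.4, 1.3]
grip_width: -0.0001
```

```bash
python3 look.py p2
```

```text
10.8 [0.58069432 0.12015252 0.13992311] [-1.21947616 -0.41390851  1.27700729]
```

View pics/p2.png

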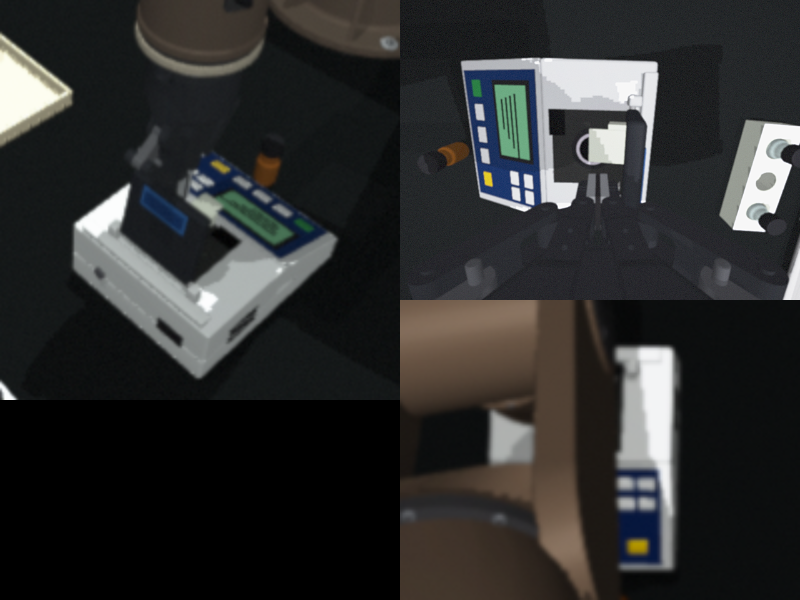

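Request:
move_arm(increments=[[0,0,0.4,0,0,0,0],[0,0,0.4,0,0,0,0],[0,0,0.4,0,0,0,0],[0,0,0.3,0,0,0,0],[0,0,0.2,0,0,0,0],[0,0,0,0,0,0,0]])

```text
time_s: 11.7
position: [0.5975, 0.12, 0.1399]
tool_rot: [[0.006, 1.0, 0.0], [1.0, -0.006, 0.0], [0.0, 0.0, -1.0]]
force: [0.5, -0.3, -0.9]
grip_width: -0.0001
```

```bash
python3 look.py p3
```

```text
11.7 [0.59754543 0.12002406 0.13988396] [ 0.46122778 -0.29274329 -0.94319888]
```

View pics/p3.png

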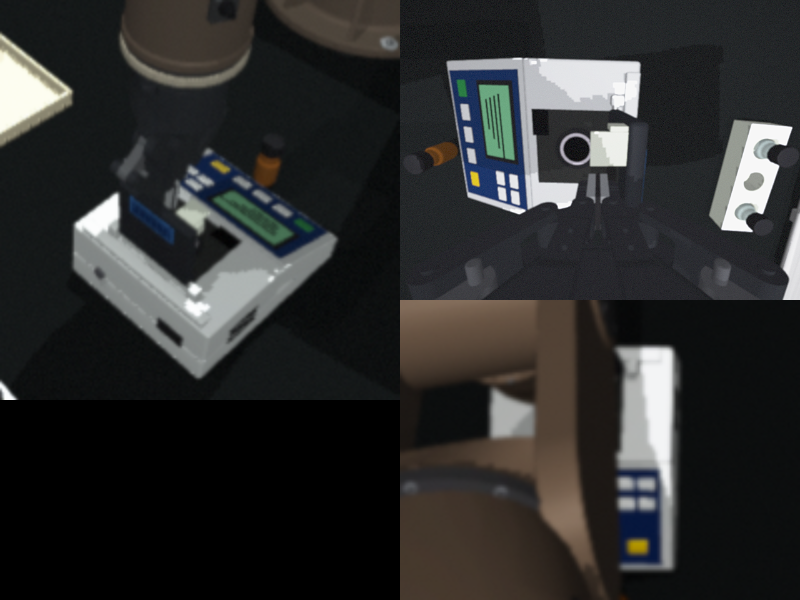

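```bash
cat > ang.py <<'E'
from h import *
import sys
def ang(f,show=True):
    s=pickle.load(open(f+".pkl","rb"))[0]
    h=cv2.cvtColor(s["img"],cv2.COLOR_RGB2HSV);m=(h[...,0]>100)&(h[...,0]<118)&(h[...,1]>120)&(h[...,2]>60)
    k=np.zeros(m.shape,bool);k[260:310,360:402]=1;m&=k
    n,l,st,c=cv2.connectedComponentsWithStats(m.astype(np.uint8));i=1+st[1:,4].argmax();u=c[i]
    cc,v=ray(s,u);q=cc+v*(.1325-cc[1])/v[1]
    P=pix3(s,l==i);P=np.median(P,0)
    for nm,q in(("ray",q),("depth",P)):
        # pad at angle atan2(7,62) above plate plane
        print(f,nm,st[i,4],u.round(1),q.round(4),"theta",round(np.arctan2(q[2]-.090,.6105-q[0])-np.arctan2(7,62),3),"r",np.hypot(q[2]-.09,q[0]-.6105).round(4))
for f in sys.argv[1:]: ang(f)
E
python3 ang.py pop p1 p2 p3
```

```text
pop ray 218 [394.2 278.2] [0.6084 0.1325 0.1716] theta 1.433 r 0.0817
pop depth 218 [394.2 278.2] [0.5927 0.1218 0.1495] theta 1.167 r 0.0621
p1 ray 219 [394.2 278.1] [0.6084 0.1325 0.1717] theta 1.433 r 0.0817
p1 depth 219 [394.2 278.1] [0.5927 0.1222 0.1489] theta 1.165 r 0.0615
p2 ray 250 [390.9 284.4] [0.6154 0.1325 0.1608] theta 1.528 r 0.071
p2 depth 250 [390.9 284.4] [0.6105 0.1291 0.1536] theta 1.459 r 0.0636
p3 ray 152 [385.8 289.5] [0.6287 0.1325 0.1585] theta 1.718 r 0.0709
p3 depth 152 [385.8 289.5] [0.6258 0.1312 0.1555] theta 1.688 r 0.0673
```

The cover is at about 1.69 rad by depth and 1.72 by ray. The depth method read 1.17 for the known 1.15, so I trust it. I'll push 3 mm more for margin, then back off.

Request:
move_arm(increments=[[0,0,0.2,0,0,0,0],[0,0,0.1,0,0,0,0],[0,0,0,0,0,0,0]])

```text
time_s: 12.22
position: [0.6005, 0.12, 0.1399]
tool_rot: [[0.006, 1.0, 0.0], [1.0, -0.006, 0.0], [0.0, 0.0, -1.0]]
force: [0.2, -0.6, -0.5]
grip_width: -0.0001
```

Request:
move_arm(increments=[[0,0,-0.5,0,0,0,0],[0,0,-2,0,0,0,0],[0,0,-3,0,0,0,0],[0,0,-3,0,0,0,0],[0,0,-3,-3,0,0,0],[0,0,-3,-4,0,0,0],[0,0,-1,-4,0,0,0],[0,0,0,0,0,0,0],[0,0,0,0,0,0,0],[0,0,0,0,0,0,0]])

```text
time_s: 13.48
position: [0.445, 0.1208, 0.2489]
tool_rot: [[0.006, 1.0, -0.002], [1.0, -0.006, -0.0], [-0.0, -0.002, -1.0]]
force: [-1.1, -0.5, 0.1]
grip_width: 0.0002
```

```bash
python3 look.py p4; python3 ang.py p4
python3 - <<'E'
from h import *
a=pickle.load(open("scene.pkl","rb"));b=pickle.load(open("p4.pkl","rb"))[0]
d=np.abs(a["img"].astype(int)-b["img"]).max(2)
for n,r in {"tray":(150,275,190,345),"meterfront":(250,360,430,480),"vial":(245,275,432,456)}.items():
    x=d[r[0]:r[1],r[2]:r[3]];print(n,x.mean().round(1),(x>60).sum())
E
```

```text
13.475 [0.44497226 0.12083269 0.24890415] [-1.09612448 -0.51365592  0.10833414]
p4 ray 171 [384.6 290.6] [0.6315 0.1325 0.1579] theta 1.759 r 0.0711
p4 depth 171 [384.6 290.6] [0.6287 0.1303 0.1545] theta 1.734 r 0.0671
tray 4.6 381
meterfront 22.2 922
vial 9.7 16
```

View pics/p4.png

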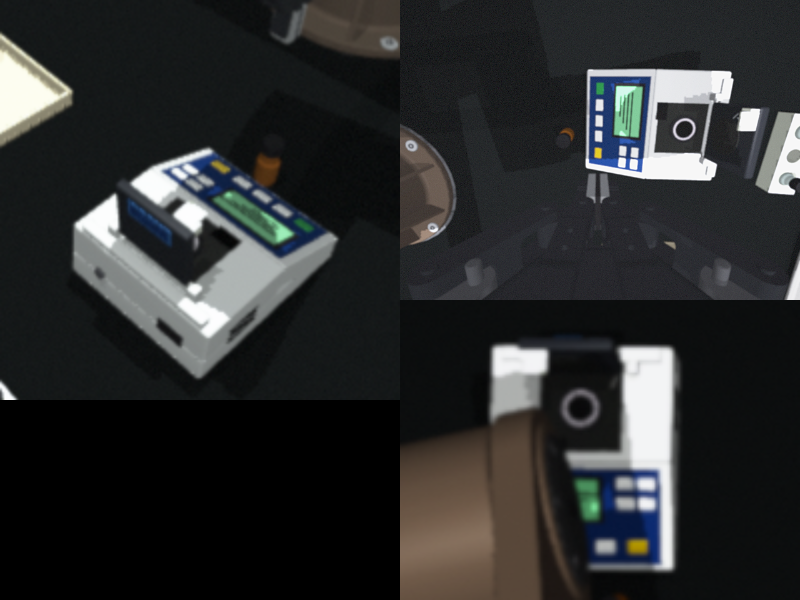

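The cover stands open at about 1.73–1.76 rad with the finger away. The meter's corners are at the same pixels as before ((335,240) and (200,378) in the crop), and the vial hasn't moved. I'll hand the job in.

Run:
```python
from station import arm
print(arm.hand_in(), arm.state()["time_s"])
```

```text
the job is handed in; nothing more can be done
the job is handed in; nothing more can be done
```

The turbidity meter's sample port is open and I handed the job in after about 13.5 s; the interface gave no verdict.

**What I did**
- **Press:** I gave the blue pad one press with closed fingertips, until the cover met its stop at about 9 N. I then took the finger away.
- **Pop-up:** The cover rose by itself to about 1.17 rad. It was at the same angle in two looks about a second apart, with nothing touching it.
- **Push:** I pushed the cover back with a fingertip at a few newtons, on the side away from the latch tongue, and withdrew the finger.

**Last checks**
- **Cover:** It measured 1.73 rad by depth and 1.76 by ray, so the two agree within 0.03 rad and both are past the required 1.6.
- **Ray checks that disagreed:** The ray method read 1.43 for the popped-up cover, where depth gave 1.17. My colour mask had cut off part of the pad, so I relied on depth.
- **Meter, vial and bottles:** The meter's corners and the vial looked the same before and after in the scene view. A rough image difference showed some changed pixels, including around the meter and the tray. I took these for lamp and arm shadows and did not re-measure the bottles. The arm never went near them at their height.

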